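Draw a carton of fittings to the front of a deep bench rack with a pull hook

ROBOT

A 6-joint arm with a two-finger parallel gripper is mounted at the origin on the work surface. World frame = base frame: x ahead of the robot, y to its left, z up, the work surface at z = 0. Lengths are in m, angles in degrees, forces in N, time in s.
With the tool pointing down it reaches from about 0.275 to 0.775 m from the base axis. Payload 14.6 kg.
Tool frame: the origin (TCP) lies at the very end of the fingers, on their centre line; the grasp point (between the pads) lies 19 mm behind it (ctrl.hold_point_z is the z of the grasp point in the tool frame, in m); z points along the fingers, y is the line along which they close (so a half turn about z gives the same grasp; the last joint's range is limited). The gripper opens to 85 mm and grips with 20 to 120 N. Pads are 22 mm wide; open, the fingers measure 114 mm over their backs; the gripper's body (76 mm by 85 mm) begins 54 mm behind the grasp point. The pads swing forward as they close: fully open they stand 13 mm farther back than shut.
Start: joints at [64.326, 15.075, -2.767, 72.158, 0, 81.102], TCP at [0.152, 0.503, 0.231] pointing down, gripper open.
Joint ranges: [-151.79, 151.79], [-50.71, 97.33], [-67.44, 78.34], [-121.81, 120.89], [-77.56, 73.72], [-180, 180]. Speed limits (degrees/s): [108.29, 108.29, 147.25, 159.86, 180, 180].

INTERFACE

Orientations are given as [roll, pitch, yaw] about the fixed x, y, z axes, in that order (R = Rz(yaw) Ry(pitch) Rx(roll)).
In Python, from station import ctrl gives the robot as it stands.
- The arm moves only by the tool jog_arm, never from a script. Its argument "increments" is a list of rows, each a list of 3 entries, a list of its own where there are three numbers: the shift along the world's x, y, z each as a share of 7.5 cm, from -1 to 1, then the turn, a rotation vector about the world's x, y, z each as a share of 4 degrees, from -1 to 1, then the closure, from -1 (fully open) to 1 (shut), so that 0 is half open. A call has 1 to 8 rows; each row shifts and turns the commanded pose from where the row before left it; what a row does not reach is not made up. A row lasts 1/10 s, in which the tool goes at most 50 mm and 8.59 degrees, less where a joint would pass 70% of its speed; a pose out of reach is approached as far as the arm can. A call with a number of a shift or a turn outside -1 to 1 is refused whole. A call with a gripper value outside its range is refused whole. The fingers move at their own pace and stop on an object; "squeeze" is the grip in N (left out, the last holds). Time passes only in rows, so rows that do not move let the fingers close. It gives the time, the measured TCP pose, the force, the opening and the grip force at its end, in the units of the state.
- ctrl.get_obs(): the state, without advancing time (a new reading comes with each control period).
- ctrl.camera(name): name is "scene" or "top"; returns a dict with "color" (400x640x3 uint8, blue, green, red), "z_map" (400x640 float32, m along the optical axis (not along the pixel's ray), 0 where there is no reading), "mtx" (3x3 intrinsics, pixels), "world_from_camera" (4x4, takes a point from camera to world coordinates). Camera axes: x right, y up, looking along -z (the intrinsics and any distortion apply to the point x, -y, -z); pixel columns grow to the right and rows downward; lengths in m; the calibration is good to about 2 mm. A picture is of the moment at which its call begins.
- ctrl.hand_in(): hands the job in; it is judged then, once.
The state is a dict: "t": time; "joint_pos": joint angles; "joint_vel": joint speeds; "joint_efforts": joint torques, N m; "eef_pos": TCP position; "orientation": TCP orientation; "contact_force": force on the tool from outside, world axes, zero at the start; "wrist_torque": the same for the moment, N m; "width": opening from 0.0 (shut) to 1.0 (fully open); "gripper_force": force on a finger pad.
Only numpy, scipy, OpenCV 4.12 (cv2) and the standard library are available. Lean on these libraries where they do the work, as an engineer would, in place of code of your own. Each camera call takes 0.05 s, during which the arm holds its last target. There are 200 camera calls.

TASK

The open carton of steel fittings sits out of reach, deep in the wire-topped rack. Take up the pull hook, catch it over the carton's front lip, and gently draw the carton forward until it presses firmly, flush, against the steel bumper bar inside the stop board at the rack's front, without straining, tipping or touching the carton by hand; then unhook and lay the hook back down on the open bench, leaving the carton seated and everything else as it was.

Things in the scene. Friction and masses are not known exactly. Their poses are not given: they have to be found in the camera images.
- hook: Pull hook, 0.22 kg, standing on the bench before the rack: wooden handle block 70 (x) x 26 (y) x 46 mm (z); a 10 mm steel rod runs from it along +x, underside 31 mm above the handle's underside, to a flat blade 5 mm thick (x), 40 mm wide (y), at x = 170 mm, hanging from z = 41 mm to z = 0. Origin: middle of the handle's underside; +x to the blade, +z up. It stands by itself on handle and blade.
- hook_grip (a point): Point in the middle of the hook's handle, 28 mm above its underside: grip here across the 26 mm width (y).
- hook_tip (a point): Middle of the lower edge of the hook's blade: x = 170 mm, z = 0 in the hook's frame.
- carton: Open cardboard carton to be drawn forward, 150 deep (x) x 145 wide (y) x 70 mm high, walls 5 mm. Origin: middle of the bottom edge of its front face; +x deeper into the rack, +z up. Fittings lie on its floor from x = 85 mm on, under 30 mm high. 0.45 to 0.9 kg, not told: it drags with some 2 to 8 N. 6 mm side play in its lane; can tip. Over 20 N from hook or stop strains it.
- carton_lip (a point): Middle of the carton's front lip (top of the front wall): x = 2.5 mm, z = 70 mm in the carton's frame. Behind the wall the carton is empty for 80 mm.
- rack: Fixed low rack on the bench, front open above the stop board. Deck top 30 mm above the bench, x = -15 to 285 mm, 515 mm wide (y); three lanes at y = -165, 0, 165 mm between strips 14 mm high; side posts; roof of thin steel wires, underside 205 mm above the bench, from x = 27 mm back. Origin on the bench at the middle of the front; +x deeper into the rack, +z up.
- stop: Fixed wooden stop board across the rack's front, 12 mm thick, 495 long, 45 high (top 75 mm above the bench). A rigid steel bumper bar inside it is what the carton meets: its face stands 6 to 24 mm inside the board's, set anew each time and not measured; find it by feel (some 5 to 10 N per mm). Origin: middle of the bottom edge of the board's inner face; +x deeper into the rack.
- closed_carton: Bystander: closed cardboard carton 150 x 140 x 90 mm in another lane; origin at the middle of its front bottom edge. Leave it.
- tray: Bystander: flat black divided parts tray 150 x 140 x 35 mm in another lane; origin at the middle of its front bottom edge. Leave it.
- spray_can: Bystander: upright can, diameter 66, 190 mm high; origin at its underside.
- screwdriver: Bystander: screwdriver 200 mm long lying on the bench.
- tape: Bystander: roll of tape, diameter 90, 24 mm high, lying flat; origin at its underside.
- bit_case: Bystander: flat black case 60 x 110 x 22 mm; origin at its underside.
- hammer: Bystander: hammer 280 mm long lying on the bench.
Things that resemble listed ones, but are neither listed nor needed, are in the scene too. There is more than one size of the hook; the job needs the largest.

How it is judged:
By the outcome, as a careful person would: the job done as asked, in the order asked, and still so for the second after the job is handed in, with the robot touching nothing.
It also fails if it takes over 72 s, if anything falls off the work surface, if the arm or the gripper's body presses on something with over 40 N, if the wrist force passes 120 N, or if a joint passes its speed limit or range.

## Working session

There is one attempt and no reset: what is moved stays moved. The work goes in short steps, Python scripts to look and compute and a tool call to move; the robot and the scene stay as the last step left them, time stands still between calls to the robot, and variables do not carry over. Pictures are saved under pics/ and viewed, at most 10 in all, crops included, and the job is handed in when it is done.

Besides the shell and the picture viewer there is one more tool, called after "Emit:" by a JSON object that holds its "method" and its "body". jog_arm: Moves the arm, as the interface text tells. Shift numbers are shares of 7.5 cm and turn numbers shares of 4 degrees, none past 1 either way. Its arguments: {"type":"object","properties":{"increments":{"type":"array"},"squeeze":{"type":"number"}},"required":["increments"]}

```bash
mkdir -p pics
cat > h.py <<'E'
import numpy as np, cv2, pickle
from station import ctrl
def snap(name,tag):
    c=ctrl.camera(name); cv2.imwrite(f'pics/{tag}.png',c['color']); pickle.dump(c,open(f'{tag}.pkl','wb')); return c
def cloud(c):
    K=c['mtx'];z=c['z_map'];h,w=z.shape
    u,v=np.meshgrid(np.arange(w),np.arange(h))
    P=np.stack([(u-K[0,2])/K[0,0]*z,-(v-K[1,2])/K[1,1]*z,-z],-1)
    T=c['world_from_camera']; W=P@T[:3,:3].T+T[:3,3]; W[z==0]=np.nan; return W
E
python3 - <<'E'
from h import *
for n in('scene','top'):
    c=snap(n,n+'0'); print(n,c['mtx'].round(1).tolist(),c['world_from_camera'].round(3).tolist(),[k for k in c])
print(ctrl.get_obs())
E
```

```text
scene [[416.9, 0.0, 320.5], [0.0, 416.9, 200.5], [0.0, 0.0, 1.0]] [[0.839, -0.326, 0.435, 1.019], [0.543, 0.52, -0.659, -0.828], [-0.011, 0.789, 0.614, 0.802], [0.0, 0.0, 0.0, 1.0]] ['color', 'z_map', 'mtx', 'world_from_camera']
top [[370.0, 0.0, 325.8], [0.0, 370.0, 204.5], [0.0, 0.0, 1.0]] [[-0.02, 0.998, -0.067, 0.442], [-1.0, -0.021, -0.015, -0.083], [-0.016, 0.067, 0.998, 1.239], [0.0, 0.0, 0.0, 1.0]] ['color', 'z_map', 'mtx', 'world_from_camera']
{'t': 0.1, 'joint_pos': array([ 6.43269999e+01,  1.50965262e+01, -2.80090921e+00,  7.21571973e+01,
       -1.19666584e-03,  8.11029378e+01]), 'joint_vel': array([-0.01497994, -0.08909488,  0.14072753, -0.05301011,  0.0300946 ,
       -0.16313197]), 'joint_efforts': array([ 1.14491188e-03, -6.38578963e+01,  3.85064113e+01,  9.93388414e-03,
       -2.43410932e-04,  1.53410792e-05]), 'eef_pos': array([0.15142518, 0.50243174, 0.23086425]), 'orientation': array([-1.79945840e+02, -7.26720922e-03,  1.63224059e+02]), 'contact_force': array([-0.14596474,  0.38431929, -0.10376817]), 'wrist_torque': array([-0.01846689, -0.03338326, -0.02431838]), 'gripper_force': 0.0, 'width': 1.0049306301349026}
```

View pics/top0.png

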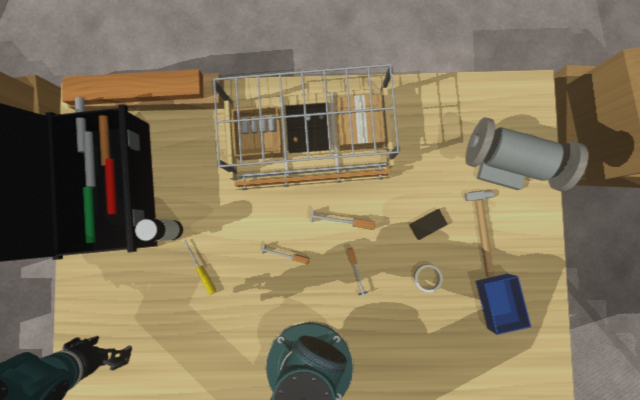

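View pics/scene0.png

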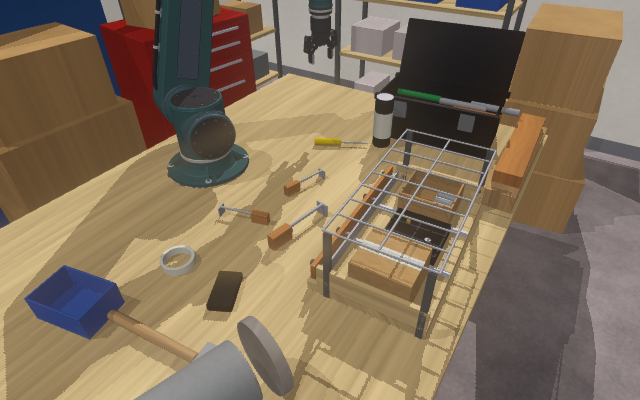

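The top view shows the largest hook with its handle at about (360,222) and blade at (312,214). The open carton is in the rack's left lane at about (258,133), and the stop board runs from (235,183) to (388,172). Smaller hooks lie at (285,253) and (357,270).

Run:
```python
from h import *
c=pickle.load(open('top0.pkl','rb')); W=cloud(c)
def reg(n,r0,r1,c0,c1,z0,z1):
    w=W[r0:r1,c0:c1].reshape(-1,3); m=(w[:,2]>z0)&(w[:,2]<z1); w=w[m]
    if len(w)<4: print(n,len(w)); return
    mu=w.mean(0); (ct,sz,a)=cv2.minAreaRect((w[:,:2]*1000).astype(np.float32))
    print(n,len(w),'mean',mu.round(4),'rect',np.round(ct,1),np.round(sz,1),round(a,1)); return w
reg('table',200,205,200,230,-.1,.1)
reg('hook all',202,235,300,385,.02,.07)
reg('handle',202,235,345,385,.040,.052)
reg('blade/rod',202,235,300,330,.02,.06)
reg('stop',165,195,225,395,.066,.084)
reg('carton rim',100,165,225,285,.092,.108)
reg('closed',90,160,334,392,.112,.128)
reg('tray',90,160,280,334,.05,.075)
reg('hook2',240,265,255,315,.02,.07)
reg('hook3',240,305,340,375,.02,.07)
s=pickle.load(open('scene0.pkl','rb')); W2=cloud(s)
for i,(n,V) in enumerate((('top',W),('scene',W2))):
    # orthographic-ish: height-filter points over carton lane
    w=V.reshape(-1,3); m=(w[:,2]>.09)&(w[:,2]<.106)&(w[:,0]>.5)&(w[:,0]<.9)&(w[:,1]>0)&(w[:,1]<.25)
    w=w[m]; print(n,len(w), 'x',np.percentile(w[:,0],[1,5,50,95,99]).round(3),'y',np.percentile(w[:,1],[1,5,50,95,99]).round(3))
    np.save(n+'_rim.npy',w)
im=c['color']; a=cv2.resize(im[60:200,205:405],(800,560),interpolation=cv2.INTER_CUBIC); cv2.imwrite('pics/topcrop.png',a)
```

```text
table 150 mean [ 0.5419  0.3111 -0.0009] rect [541.9 311.3] [100.1  14.1] 88.8
hook all 330 mean [ 0.467  -0.1346  0.0429] rect [ 473.  -116.6] [208.8  36.5] 81.5
handle 186 mean [ 0.4588 -0.1812  0.0453] rect [ 460.2 -174.1] [91.4 26.1] 80.1
blade/rod 78 mean [ 0.4841 -0.0388  0.0401] rect [490.1 -42.7] [35.  62.5] 5.1
stop 923 mean [ 0.615  -0.0124  0.073 ] rect [610.  -19.1] [511.3  74. ] 89.2
carton rim 410 mean [0.7538 0.1583 0.0983] rect [764.4 161.2] [194.4 169.3] 3.3
closed 1929 mean [ 0.776  -0.1778  0.1196] rect [ 754.5 -186.4] [199.9 154.8] 2.5
tray 498 mean [7.745e-01 5.000e-04 6.010e-02] rect [769.9  -6.3] [162.7 178.1] 2.3
hook2 192 mean [0.3588 0.0582 0.0321] rect [364.5  71.1] [156.3  27.3] 75.9
hook3 191 mean [ 0.3163 -0.1552  0.0322] rect [ 303.5 -157. ] [157.4  26.5] 17.1
top 529 x [0.622 0.666 0.749 0.833 0.866] y [0.076 0.077 0.198 0.242 0.246]
scene 540 x [0.621 0.643 0.759 0.85  0.874] y [0.071 0.073 0.16  0.242 0.246]
```

View pics/topcrop.png

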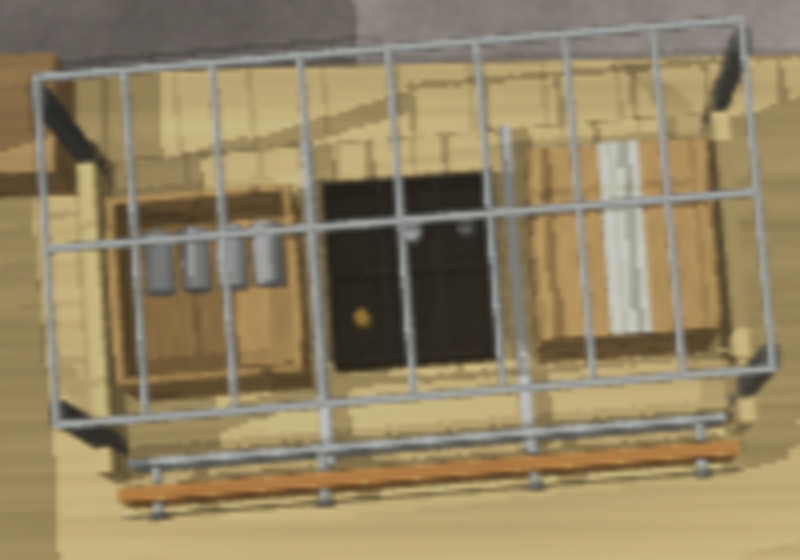

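The crop shows the carton's front lip from (122,383) to (303,370), the board's top edge from (120,495) to (738,450), and the bumper bar from (130,464) to (725,417).

```bash
cat >> h.py <<'E'
def ray(c,u,v,z):
    K=c['mtx'];T=c['world_from_camera']
    d=T[:3,:3]@np.array([(u-K[0,2])/K[0,0],-(v-K[1,2])/K[1,1],-1]); o=T[:3,3]
    return o+d*(z-o[2])/d[2]
E
python3 - <<'E'
from h import *
c=pickle.load(open('top0.pkl','rb')); W=cloud(c)
def cr(x,y,z): return ray(c,205+x/4-.4,60+y/4-.4,z)
for n,a,b,z in (('lip front',(122,383),(303,370),.1),('board out',(122,503),(738,458),.075),('board in',(120,488),(738,441),.075),('bar top?',(130,464),(725,417),.06),('carton back',(107,200),(295,190),.1),('roof front',(55,425),(775,370),.207)):
    p,q=cr(*a,z),cr(*b,z); d=p-q; print(n,p.round(4),q.round(4),'len',np.linalg.norm(d).round(4),'yaw',np.degrees(np.arctan2(-d[0],d[1])).round(2))
# board orange pixels
hsv=cv2.cvtColor(c['color'],cv2.COLOR_BGR2HSV)
def fit(n,mask,z0,z1):
    m=mask&(W[...,2]>z0)&(W[...,2]<z1); w=W[m]; w=w-0
    ct,sz,a=cv2.minAreaRect((w[:,:2]*1000).astype(np.float32)); mu=w.mean(0)
    e,v=np.linalg.eigh(np.cov((w[:,:2]-mu[:2]).T)); print(n,len(w),mu.round(4),np.round(ct,1),np.round(sz,1),round(a,1),'axis',np.degrees(np.arctan2(v[1,1],v[0,1])).round(2))
wood=(hsv[...,1]>140)&(hsv[...,0]<16)
R=np.zeros(wood.shape,bool); R[168:195,225:395]=1
fit('board',R&wood,.066,.084)
R[:]=0;R[202:235,300:385]=1; fit('handle',R&wood,.040,.052); fit('hook',R,.034,.056)
fit('rodblade',R&~wood,.03,.056)
R[:]=0;R[202:235,300:318]=1; fit('blade',R,.03,.056)
print(hsv[222,360],hsv[180,300],hsv[230,250])
E
```

```text
lip front [0.6787 0.2143 0.1   ] [0.6856 0.0724 0.1   ] len 0.142 yaw 2.79
board out [0.5875 0.2212 0.075 ] [ 0.6124 -0.2679  0.075 ] len 0.4897 yaw 2.92
board in [0.5995 0.2227 0.075 ] [ 0.6259 -0.2683  0.075 ] len 0.4918 yaw 3.08
bar top? [0.6208 0.2185 0.06  ] [ 0.6479 -0.2609  0.06  ] len 0.4802 yaw 3.24
carton back [0.8249 0.2256 0.1   ] [0.8291 0.077  0.1   ] len 0.1487 yaw 1.63
roof front [0.6275 0.2341 0.207 ] [ 0.6548 -0.2749  0.207 ] len 0.5097 yaw 3.07
board 407 [ 0.6061 -0.0176  0.0741] [606.7 -22.6] [ 10.7 484.5] 3.3 axis 93.3
handle 100 [ 0.4588 -0.1882  0.0456] [ 458.1 -186.9] [62.2 21.5] 77.6 axis 78.44
hook 322 [ 0.4668 -0.1359  0.0432] [ 473.  -116.6] [208.8  36.5] 81.5 axis 79.89
rodblade 224 [ 0.4705 -0.1115  0.042 ] [ 473.  -116.6] [208.8  36.5] 81.5 axis 79.26
blade 38 [ 0.4869 -0.0224  0.0412] [487.9 -24.6] [22.9 35.5] 90.0 axis 162.5
[ 15 152 171] [ 15 154 139] [ 25  81 198]
```

Emit:
{"method": "jog_arm", "body": {"increments": [[[0.17, -0.383, -0.06], [0, 0, 1], -1], [[0.17, -0.383, -0.06], [0, 0, 1], -1], [[0.17, -0.383, -0.06], [0, 0, 1], -1], [[0.17, -0.383, -0.06], [0, 0, 1], -1], [[0.17, -0.383, -0.06], [0, 0, 1], -1], [[0.17, -0.383, -0.06], [0, 0, 1], -1], [[0.17, -0.383, -0.06], [0, 0, 1], -1], [[0.17, -0.383, -0.06], [0, 0, 1], -1]], "squeeze": 60}}

```text
t: 0.9
eef_pos: [0.2536, 0.2716, 0.195]
orientation: [-180.0, -0.0, -164.6]
contact_force: [0.9, 0.2, -0.2]
width: 0.995
gripper_force: 0.0
```

Emit:
{"method": "jog_arm", "body": {"increments": [[[0.17, -0.383, -0.06], [0, 0, 1], -1], [[0.17, -0.383, -0.06], [0, 0, 1], -1], [[0.17, -0.383, -0.06], [0, 0, 1], -1], [[0.17, -0.383, -0.06], [0, 0, 1], -1], [[0.17, -0.383, -0.06], [0, 0, 1], -1], [[0.17, -0.383, -0.06], [0, 0, 1], -1], [[0.17, -0.383, -0.06], [0, 0, 1], -1], [[0.17, -0.383, -0.06], [0, 0, 1], -1]]}}

```text
t: 1.7
eef_pos: [0.3557, 0.0417, 0.159]
orientation: [180.0, -0.0, -132.6]
contact_force: [1.2, 1.0, 0.2]
width: 0.998
gripper_force: 0.0
```

Emit:
{"method": "jog_arm", "body": {"increments": [[[0.17, -0.383, -0.06], [0, 0, 1], -1], [[0.17, -0.383, -0.06], [0, 0, 1], -1], [[0.17, -0.383, -0.06], [0, 0, 1], -1], [[0.17, -0.383, -0.06], [0, 0, 1], -1], [[0.17, -0.383, -0.06], [0, 0, 1], -1], [[0.17, -0.383, -0.06], [0, 0, 1], -1], [[0.17, -0.383, -0.06], [0, 0, 1], -1], [[0.17, -0.383, -0.06], [0, 0, 1], -1]]}}

```text
t: 2.5
eef_pos: [0.4577, -0.188, 0.1228]
orientation: [180.0, 0.0, -100.6]
contact_force: [0.2, 0.5, 0.1]
width: 1.0
gripper_force: 0.0
```

Emit:
{"method": "jog_arm", "body": {"increments": [[[0.01, 0.02, -0.4], [0, 0, 0], -1], [[0, 0, -0.4], [0, 0, 0], -1], [[0, 0, -0.4], [0, 0, 0], -1], [[0, 0, -0.2], [0, 0, 0], -1], [[0, 0, -0.1], [0, 0, 0], -1], [[0, 0, 0], [0, 0, 0], 0.2], [[0, 0, 0], [0, 0, 0], 1], [[0, 0, 0], [0, 0, 0], 1]]}}

```text
t: 3.3
eef_pos: [0.4588, -0.1855, 0.0116]
orientation: [-179.9, -0.0, -100.8]
contact_force: [0.4, -0.6, 0.3]
width: 0.517
gripper_force: 0.0
```

Emit:
{"method": "jog_arm", "body": {"increments": [[[0, 0, 0], [0, 0, 0], 1], [[0, 0, 0], [0, 0, 0], 1], [[0, 0, 0], [0, 0, 0], 1], [[0, 0, 0], [0, 0, 0], 1]]}}

```text
t: 3.7
eef_pos: [0.4589, -0.1856, 0.0116]
orientation: [-179.9, -0.0, -100.8]
contact_force: [-0.4, -0.6, 7.2]
width: 0.3
gripper_force: 59.6
```

Emit:
{"method": "jog_arm", "body": {"increments": [[[0, 0, 0.1], [0, 0, 0], 1], [[0, 0, 0.3], [0, 0, 0], 1], [[0, 0, 0.5], [0, 0, 0], 1], [[0, 0, 0.5], [0, 0, 0], 1], [[0, 0, 0.3], [0, 0, 0], 1], [[-0.0365, 0.221, 0], [0, 0, -1], 1], [[-0.0365, 0.221, 0], [0, 0, -1], 1], [[-0.0365, 0.221, 0], [0, 0, -1], 1]]}}

```text
t: 4.5
eef_pos: [0.4498, -0.135, 0.1389]
orientation: [-180.0, -0.0, -113.0]
contact_force: [0.3, -0.6, -1.8]
width: 0.294
gripper_force: 59.4
```

Emit:
{"method": "jog_arm", "body": {"increments": [[[-0.0365, 0.221, 0], [0, 0, -1], 1], [[-0.0365, 0.221, 0], [0, 0, -1], 1], [[-0.0365, 0.221, 0], [0, 0, -1], 1], [[-0.0365, 0.221, 0], [0, 0, -1], 1], [[-0.0365, 0.221, 0], [0, 0, -1], 1], [[-0.0365, 0.221, 0], [0, 0, -1], 1], [[-0.0365, 0.221, 0], [0, 0, -1], 1], [[-0.0365, 0.221, 0], [0, 0, -1], 1]]}}

```text
t: 5.3
eef_pos: [0.4278, -0.0022, 0.1388]
orientation: [-180.0, 0.0, -144.9]
contact_force: [-0.6, 0.2, -2.0]
width: 0.3
gripper_force: 59.4
```

Emit:
{"method": "jog_arm", "body": {"increments": [[[-0.0365, 0.221, 0], [0, 0, -1], 1], [[-0.0365, 0.221, 0], [0, 0, -1], 1], [[-0.0365, 0.221, 0], [0, 0, -1], 1], [[-0.0365, 0.221, 0], [0, 0, -1], 1], [[-0.0365, 0.221, 0], [0, 0, -1], 1], [[-0.0365, 0.221, 0], [0, 0, -1], 1], [[-0.0365, 0.221, 0], [0, 0, -1], 1], [[-0.0365, 0.221, 0], [0, 0, -1], 1]]}}

```text
t: 6.1
eef_pos: [0.4059, 0.1303, 0.1388]
orientation: [-180.0, 0.0, -176.9]
contact_force: [0.1, 0.6, -2.3]
width: 0.298
gripper_force: 59.4
```

Run:
```python
from h import *
o=ctrl.get_obs(); print(o['eef_pos'],o['orientation'],o['contact_force'])
c=snap('top','top1'); s=snap('scene','scene1')
a=cv2.resize(c['color'][90:270,200:400],(640,576),interpolation=cv2.INTER_CUBIC); cv2.imwrite('pics/top1c.png',a)
W=cloud(c); hsv=cv2.cvtColor(c['color'],cv2.COLOR_BGR2HSV)
R=(W[...,2]>.155)&(W[...,2]<.185)&(W[...,0]>.48)&(W[...,0]<.595)&(W[...,1]>.08)&(W[...,1]<.2); w=W[R]
mu=w.mean(0); e,v=np.linalg.eigh(np.cov((w[:,:2]-mu[:2]).T)); print(len(w),mu,np.degrees(np.arctan2(v[1,1],v[0,1])),w.max(0),w.min(0))
```

```text
[0.40585064 0.13033356 0.13879268] [-1.79999207e+02  8.73133388e-03 -1.76939801e+02] [ 0.13607535  0.62685689 -2.34326319]
137 [0.53605022 0.13826244 0.1667935 ] -176.85894953637052 [0.57607536 0.15885275 0.17276097] [0.48195528 0.12101066 0.15543146]
```

View pics/top1c.png

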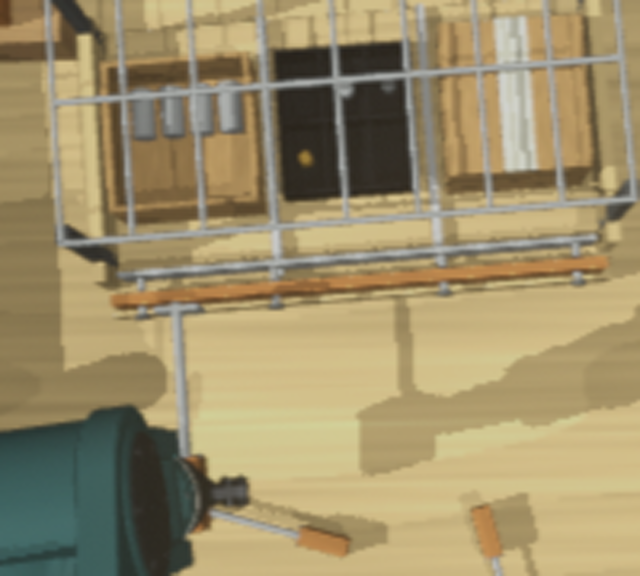

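The view shows the hook aligned with the rack, with its blade at (178,310) just before the board and the lane ahead clear. I'll insert it above the lip now, then lower it.

Emit:
{"method": "jog_arm", "body": {"increments": [[[0.36, 0.02, 0], [0, 0, 0], 1], [[0.36, 0.02, 0], [0, 0, 0], 1], [[0.36, 0.02, 0], [0, 0, 0], 1], [[0.36, 0.02, 0], [0, 0, 0], 1], [[0.36, 0.02, 0], [0, 0, 0], 1], [[0, 0, 0], [0, 0, 0], 1]]}}

```text
t: 6.8
eef_pos: [0.5441, 0.1365, 0.1382]
orientation: [-180.0, 0.1, -176.7]
contact_force: [-1.2, 0.6, -2.9]
width: 0.297
gripper_force: 59.4
```

Run:
```python
from h import *
o=ctrl.get_obs(); print(o['eef_pos'],o['contact_force'])
c=snap('top','top2'); s=snap('scene','scene2')
a=cv2.resize(c['color'][100:200,220:320],(400,400),interpolation=cv2.INTER_CUBIC)
b=cv2.resize(s['color'][120:270,320:480],(400,400),interpolation=cv2.INTER_CUBIC)
cv2.imwrite('pics/2.png',np.hstack([a,b]))
```

```text
[0.54408689 0.13648334 0.13815396] [-1.21397723  0.6355817  -2.91780601]
```

View pics/2.png

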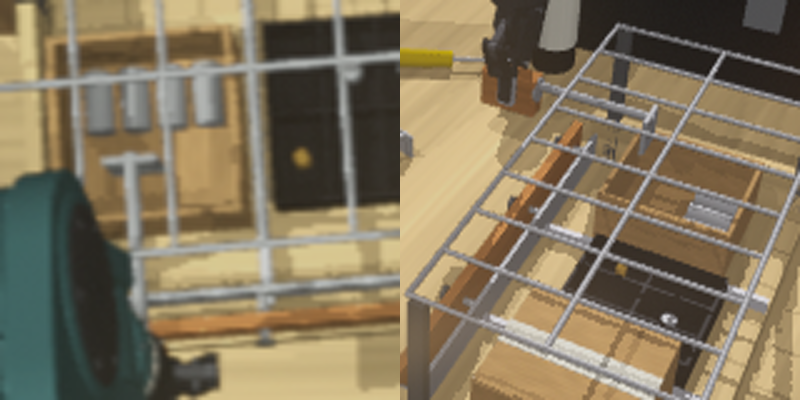

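The blade at (132,162) lies between the front wall and the fittings, and it is centred once perspective is allowed for. Next I lower it.

Emit:
{"method": "jog_arm", "body": {"increments": [[[0, 0, -0.2], [0, 0, 0], 1], [[0, 0, -0.2], [0, 0, 0], 1], [[0, 0, -0.2], [0, 0, 0], 1], [[0, 0, -0.1], [0, 0, 0], 1], [[0, 0, -0.045], [0, 0, 0], 1], [[0, 0, 0], [0, 0, 0], 1]]}}

```text
t: 7.5
eef_pos: [0.5409, 0.1371, 0.0826]
orientation: [-180.0, -0.0, -176.8]
contact_force: [0.3, 0.0, -1.8]
width: 0.294
gripper_force: 59.5
```

Run:
```python
from h import *
o=ctrl.get_obs(); print(o['eef_pos'],o['contact_force'],o['wrist_torque'])
```

```text
[0.54094317 0.13708952 0.082583  ] [ 0.28026392  0.02783773 -1.77438192] [-0.01104692  0.03886062 -0.00222562]
```

Emit:
{"method": "jog_arm", "body": {"increments": [[[-0.07, -0.004, 0], [0, 0, 0], 1], [[-0.07, -0.004, 0], [0, 0, 0], 1], [[-0.05, -0.003, 0], [0, 0, 0], 1], [[-0.04, -0.002, 0], [0, 0, 0], 1], [[0, 0, 0], [0, 0, 0], 1]]}}

```text
t: 8.0
eef_pos: [0.5236, 0.1362, 0.0826]
orientation: [180.0, 0.0, -176.8]
contact_force: [-0.3, 0.0, -2.1]
width: 0.299
gripper_force: 59.5
```

Emit:
{"method": "jog_arm", "body": {"increments": [[[-0.03, -0.0015, 0], [0, 0, 0], 1], [[-0.03, -0.0015, 0], [0, 0, 0], 1], [[-0.03, -0.0015, 0], [0, 0, 0], 1]]}}

```text
t: 8.3
eef_pos: [0.5175, 0.1359, 0.0825]
orientation: [-180.0, 0.0, -176.8]
contact_force: [1.9, 0.3, -2.8]
width: 0.298
gripper_force: 59.4
```

Emit:
{"method": "jog_arm", "body": {"increments": [[[-0.03, -0.0015, 0], [0, 0, 0], 1], [[-0.03, -0.0015, 0], [0, 0, 0], 1], [[-0.03, -0.0015, 0], [0, 0, 0], 1]]}}

```text
t: 8.6
eef_pos: [0.5105, 0.1355, 0.0825]
orientation: [-180.0, 0.0, -176.8]
contact_force: [1.9, 0.6, -2.1]
width: 0.298
gripper_force: 59.4
```

Emit:
{"method": "jog_arm", "body": {"increments": [[[-0.03, -0.0016, 0], [0, 0, 0], 1], [[-0.03, -0.0016, 0], [0, 0, 0], 1], [[-0.03, -0.0016, 0], [0, 0, 0], 1], [[-0.03, -0.0016, 0], [0, 0, 0], 1], [[-0.03, -0.0016, 0], [0, 0, 0], 1], [[-0.03, -0.0016, 0], [0, 0, 0], 1]]}}

```text
t: 9.2
eef_pos: [0.4969, 0.1348, 0.0824]
orientation: [-180.0, 0.0, -176.8]
contact_force: [2.8, 0.2, -2.1]
width: 0.296
gripper_force: 59.4
```

Run:
```python
from h import *
o=ctrl.get_obs(); print(o['eef_pos'],o['contact_force'],o['wrist_torque'])
c=snap('top','top3'); s=snap('scene','scene3')
a=cv2.resize(c['color'][100:200,220:320],(400,400),interpolation=cv2.INTER_CUBIC)
b=cv2.resize(s['color'][120:270,320:480],(400,400),interpolation=cv2.INTER_CUBIC)
cv2.imwrite('pics/3.png',np.hstack([a,b]))
```

```text
[0.4968672  0.13481611 0.08241912] [ 2.83219894  0.18941544 -2.13045449] [ 0.02725767 -0.47833699  0.02350122]
```

View pics/3.png

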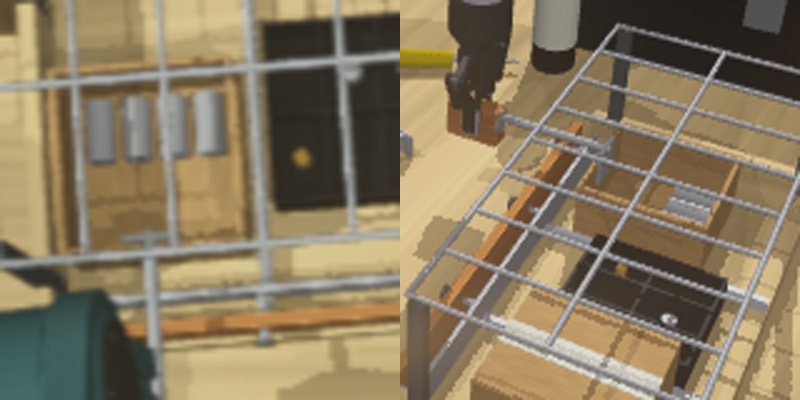

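The carton follows the hook: its front lip is now near (150,262) in the left half. The drag reads about 2 to 3 N.

Emit:
{"method": "jog_arm", "body": {"increments": [[[-0.03, -0.0016, 0], [0, 0, 0], 1], [[-0.03, -0.0016, 0], [0, 0, 0], 1], [[-0.03, -0.0016, 0], [0, 0, 0], 1], [[-0.03, -0.0016, 0], [0, 0, 0], 1], [[-0.03, -0.0016, 0], [0, 0, 0], 1], [[-0.02, -0.0011, 0], [0, 0, 0], 1]]}}

```text
t: 9.9
eef_pos: [0.484, 0.1341, 0.0824]
orientation: [180.0, -0.0, -176.8]
contact_force: [2.0, 0.5, -3.2]
width: 0.295
gripper_force: 59.4
```

Emit:
{"method": "jog_arm", "body": {"increments": [[[-0.02, -0.0011, 0], [0, 0, 0], 1], [[-0.02, -0.0011, 0], [0, 0, 0], 1], [[-0.02, -0.0011, 0], [0, 0, 0], 1], [[-0.01, -0.0005, 0], [0, 0, 0], 1]]}}

```text
t: 10.3
eef_pos: [0.4789, 0.1338, 0.0824]
orientation: [180.0, -0.0, -176.8]
contact_force: [2.2, 0.2, -2.7]
width: 0.297
gripper_force: 59.4
```

Emit:
{"method": "jog_arm", "body": {"increments": [[[-0.01, -0.0005, 0], [0, 0, 0], 1], [[-0.01, -0.0005, 0], [0, 0, 0], 1], [[-0.01, -0.0005, 0], [0, 0, 0], 1]]}}

```text
t: 10.6
eef_pos: [0.4767, 0.1337, 0.0824]
orientation: [180.0, 0.0, -176.8]
contact_force: [2.8, -0.7, -2.7]
width: 0.299
gripper_force: 59.4
```

Emit:
{"method": "jog_arm", "body": {"increments": [[[-0.01, -0.0005, 0], [0, 0, 0], 1], [[-0.01, -0.0005, 0], [0, 0, 0], 1]]}}

```text
t: 10.8
eef_pos: [0.4752, 0.1337, 0.0824]
orientation: [180.0, 0.0, -176.8]
contact_force: [2.5, -0.2, -2.4]
width: 0.296
gripper_force: 59.4
```

Emit:
{"method": "jog_arm", "body": {"increments": [[[-0.015, -0.0008, 0], [0, 0, 0], 1], [[-0.015, -0.0008, 0], [0, 0, 0], 1], [[-0.01, -0.0005, 0], [0, 0, 0], 1]]}}

```text
t: 11.1
eef_pos: [0.4721, 0.1335, 0.0824]
orientation: [-180.0, -0.0, -176.8]
contact_force: [1.9, -0.4, -3.5]
width: 0.298
gripper_force: 59.4
```

Emit:
{"method": "jog_arm", "body": {"increments": [[[-0.01, -0.0005, 0], [0, 0, 0], 1], [[-0.01, -0.0005, 0], [0, 0, 0], 1]]}}

```text
t: 11.3
eef_pos: [0.4707, 0.1334, 0.0824]
orientation: [-180.0, 0.0, -176.8]
contact_force: [2.8, -0.3, -3.3]
width: 0.299
gripper_force: 59.4
```

Emit:
{"method": "jog_arm", "body": {"increments": [[[-0.01, -0.0005, 0], [0, 0, 0], 1], [[-0.01, -0.0005, 0], [0, 0, 0], 1]]}}

```text
t: 11.5
eef_pos: [0.4692, 0.1334, 0.0824]
orientation: [-180.0, 0.0, -176.8]
contact_force: [2.3, 0.3, -3.5]
width: 0.297
gripper_force: 59.4
```

Emit:
{"method": "jog_arm", "body": {"increments": [[[-0.01, -0.0005, 0], [0, 0, 0], 1], [[-0.01, -0.0005, 0], [0, 0, 0], 1]]}}

```text
t: 11.7
eef_pos: [0.4677, 0.1333, 0.0824]
orientation: [180.0, 0.0, -176.8]
contact_force: [5.1, 0.2, -3.1]
width: 0.296
gripper_force: 59.3
```

Emit:
{"method": "jog_arm", "body": {"increments": [[[-0.01, -0.0005, 0], [0, 0, 0], 1], [[0, 0, 0], [0, 0, 0], 1]]}}

```text
t: 11.9
eef_pos: [0.4677, 0.1333, 0.0826]
orientation: [180.0, 0.1, -176.8]
contact_force: [5.5, 1.1, -4.9]
width: 0.296
gripper_force: 59.1
```

Emit:
{"method": "jog_arm", "body": {"increments": [[[-0.007, -0.0004, 0], [0, 0, 0], 1], [[0, 0, 0], [0, 0, 0], 1]]}}

```text
t: 12.1
eef_pos: [0.4677, 0.1333, 0.0827]
orientation: [180.0, 0.1, -176.8]
contact_force: [8.7, 0.6, -5.5]
width: 0.296
gripper_force: 59.1
```

Run:
```python
from h import *
o=ctrl.get_obs(); print(o['eef_pos'],o['contact_force'],o['wrist_torque'])
c=snap('top','top4'); s=snap('scene','scene4')
a=cv2.resize(c['color'][110:190,225:305],(400,400),interpolation=cv2.INTER_CUBIC)
b=cv2.resize(s['color'][135:235,330:430],(400,400),interpolation=cv2.INTER_CUBIC)
cv2.imwrite('pics/4.png',np.hstack([a,b]))
```

```text
[0.46769619 0.13332349 0.08267345] [ 8.66820601  0.59548375 -5.52650169] [ 0.11783581 -1.19665646 -0.01039357]
```

View pics/4.png

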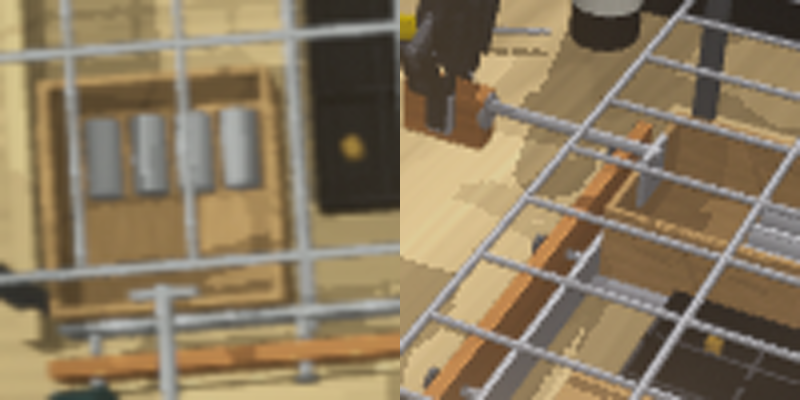

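The lip runs parallel to the bar at about (165,305) in the left half, and the force rises without any motion, so the carton has met the bumper. I'll press a little more, hold, and then release.

Emit:
{"method": "jog_arm", "body": {"increments": [[[-0.007, -0.0004, 0], [0, 0, 0], 1], [[0, 0, 0], [0, 0, 0], 1]]}}

```text
t: 12.4
eef_pos: [0.4677, 0.1333, 0.0828]
orientation: [180.0, 0.2, -176.8]
contact_force: [11.7, 1.1, -7.9]
width: 0.299
gripper_force: 59.2
```

Emit:
{"method": "jog_arm", "body": {"increments": [[[-0.004, -0.0002, 0], [0, 0, 0], 1], [[0, 0, 0], [0, 0, 0], 1], [[0, 0, 0], [0, 0, 0], 1], [[0, 0, 0], [0, 0, 0], 1], [[0, 0, 0], [0, 0, 0], 1], [[0, 0, 0], [0, 0, 0], 1]]}}

```text
t: 13.0
eef_pos: [0.4677, 0.1333, 0.0828]
orientation: [180.0, 0.2, -176.8]
contact_force: [13.4, 1.2, -7.6]
width: 0.294
gripper_force: 59.2
```

Emit:
{"method": "jog_arm", "body": {"increments": [[[0.015, 0.0008, 0], [0, 0, 0], 1], [[0.015, 0.0008, 0], [0, 0, 0], 1], [[0.04, 0.002, 0], [0, 0, 0], 1], [[0.06, 0.003, 0], [0, 0, 0], 1], [[0.05, 0.003, 0], [0, 0, 0], 1], [[0, 0, 0], [0, 0, 0], 1]]}}

```text
t: 13.6
eef_pos: [0.4797, 0.1339, 0.0823]
orientation: [180.0, 0.0, -176.8]
contact_force: [0.1, 0.3, -1.1]
width: 0.295
gripper_force: 59.9
```

Run:
```python
from h import *
o=ctrl.get_obs(); print(o['eef_pos'],o['orientation'],o['contact_force'],o['wrist_torque'])
c=snap('top','top5'); s=snap('scene','scene5')
p=pickle.load(open('top4.pkl','rb'))
# carton shift between top4 and top5: fittings/back region
A=cv2.cvtColor(p['color'],6)[122:155,233:283].astype(np.float32);B=cv2.cvtColor(c['color'],6)[122:155,233:283].astype(np.float32)
print(cv2.phaseCorrelate(A,B),np.abs(A-B).mean())
```

```text
[0.47970544 0.13390421 0.0823222 ] [ 1.79999030e+02  4.31516992e-03 -1.76780852e+02] [ 0.07721908  0.3341605  -1.12090903] [ 0.02702987 -0.0012637  -0.01294821]
((-0.04579457654833874, 0.00034221199837602967), 0.9806255597538418) 0.5842424
```

Emit:
{"method": "jog_arm", "body": {"increments": [[[0, 0, 0.1], [0, 0, 0], 1], [[0, 0, 0.2], [0, 0, 0], 1], [[0, 0, 0.25], [0, 0, 0], 1], [[0, 0, 0.2], [0, 0, 0], 1], [[0, 0, 0], [0, 0, 0], 1], [[-0.33, -0.018, 0], [0, 0, 0], 1], [[-0.33, -0.018, 0], [0, 0, 0], 1], [[-0.33, -0.018, 0], [0, 0, 0], 1]]}}

```text
t: 14.5
eef_pos: [0.4036, 0.1297, 0.138]
orientation: [-180.0, -0.0, -176.8]
contact_force: [-0.3, -0.6, -2.4]
width: 0.298
gripper_force: 59.9
```

Emit:
{"method": "jog_arm", "body": {"increments": [[[0.0365, -0.221, 0], [0, 0, 1], 1], [[0.0365, -0.221, 0], [0, 0, 1], 1], [[0.0365, -0.221, 0], [0, 0, 1], 1], [[0.0365, -0.221, 0], [0, 0, 1], 1], [[0.0365, -0.221, 0], [0, 0, 1], 1], [[0.0365, -0.221, 0], [0, 0, 1], 1], [[0.0365, -0.221, 0], [0, 0, 1], 1], [[0.0365, -0.221, 0], [0, 0, 1], 1]]}}

```text
t: 15.3
eef_pos: [0.4265, -0.0034, 0.1382]
orientation: [180.0, -0.0, -144.6]
contact_force: [0.3, -0.0, -2.6]
width: 0.295
gripper_force: 59.8
```

Emit:
{"method": "jog_arm", "body": {"increments": [[[0.0365, -0.221, 0], [0, 0, 1], 1], [[0.0365, -0.221, 0], [0, 0, 1], 1], [[0.0365, -0.221, 0], [0, 0, 1], 1], [[0.0365, -0.221, 0], [0, 0, 1], 1], [[0.0365, -0.221, 0], [0, 0, 1], 1], [[0.0365, -0.221, 0], [0, 0, 1], 1], [[0.0365, -0.221, 0], [0, 0, 1], 1], [[0.0365, -0.221, 0], [0, 0, 1], 1]]}}

```text
t: 16.1
eef_pos: [0.4485, -0.1359, 0.1381]
orientation: [180.0, 0.0, -112.6]
contact_force: [-0.1, -0.1, -2.7]
width: 0.296
gripper_force: 59.8
```

Emit:
{"method": "jog_arm", "body": {"increments": [[[0.0365, -0.221, 0], [0, 0, 1], 1], [[0.0365, -0.221, 0], [0, 0, 1], 1], [[0.0365, -0.221, 0], [0, 0, 1], 1], [[0, 0, 0], [0, 0, 0], 1]]}}

```text
t: 16.5
eef_pos: [0.457, -0.1865, 0.138]
orientation: [180.0, -0.0, -100.8]
contact_force: [0.4, 0.7, -2.6]
width: 0.302
gripper_force: 59.9
```

Emit:
{"method": "jog_arm", "body": {"increments": [[[0, 0, -0.4], [0, 0, 0], 1], [[0, 0, -0.5], [0, 0, 0], 1], [[0, 0, -0.4], [0, 0, 0], 1], [[0, 0, -0.2], [0, 0, 0], 1], [[0, 0, -0.1], [0, 0, 0], 1], [[0, 0, -0.05], [0, 0, 0], 1], [[0, 0, 0], [0, 0, 0], 1]]}}

```text
t: 17.2
eef_pos: [0.457, -0.1849, 0.0151]
orientation: [-180.0, -0.0, -100.8]
contact_force: [-0.2, 0.3, -0.8]
width: 0.295
gripper_force: 59.9
```

Emit:
{"method": "jog_arm", "body": {"increments": [[[0, 0, -0.015], [0, 0, 0], 1], [[0, 0, 0], [0, 0, 0], 1]]}}

```text
t: 17.4
eef_pos: [0.4573, -0.1853, 0.0143]
orientation: [-179.9, -0.0, -100.8]
contact_force: [0.3, 0.1, -1.5]
width: 0.295
gripper_force: 59.9
```

Emit:
{"method": "jog_arm", "body": {"increments": [[[0, 0, -0.015], [0, 0, 0], 1], [[0, 0, 0], [0, 0, 0], 1]]}}

```text
t: 17.6
eef_pos: [0.457, -0.1852, 0.0128]
orientation: [-180.0, -0.0, -100.8]
contact_force: [-0.5, -0.2, -2.3]
width: 0.295
gripper_force: 59.9
```

Emit:
{"method": "jog_arm", "body": {"increments": [[[0, 0, -0.015], [0, 0, 0], 1], [[0, 0, 0], [0, 0, 0], 1]]}}

```text
t: 17.8
eef_pos: [0.457, -0.1852, 0.0116]
orientation: [-180.0, -0.0, -100.8]
contact_force: [-0.1, 1.2, 1.3]
width: 0.295
gripper_force: 60.2
```

Emit:
{"method": "jog_arm", "body": {"increments": [[[0, 0, -0.01], [0, 0, 0], 1], [[0, 0, 0], [0, 0, 0], 1]]}}

```text
t: 18.0
eef_pos: [0.4571, -0.1852, 0.0116]
orientation: [-180.0, -0.0, -100.8]
contact_force: [-4.6, 3.2, 18.3]
width: 0.296
gripper_force: 62.7
```

Emit:
{"method": "jog_arm", "body": {"increments": [[[0, 0, 0.01], [0, 0, 0], 1], [[0, 0, 0], [0, 0, 0], 0.2], [[0, 0, 0], [0, 0, 0], -0.3], [[0, 0, 0], [0, 0, 0], -1], [[0, 0, 0], [0, 0, 0], -1], [[0, 0, 0], [0, 0, 0], -1], [[0, 0, 0], [0, 0, 0], -1]]}}

```text
t: 18.7
eef_pos: [0.4569, -0.1851, 0.0115]
orientation: [180.0, 0.0, -100.8]
contact_force: [-0.1, -0.1, -0.4]
width: 0.995
gripper_force: 0.0
```

Emit:
{"method": "jog_arm", "body": {"increments": [[[0, 0, 0.1], [0, 0, 0], -1], [[0, 0, 0.3], [0, 0, 0], -1], [[0, 0, 0.5], [0, 0, 0], -1], [[0, 0, 0.5], [0, 0, 0], -1], [[0, 0, 0.4], [0, 0, 0], -1], [[-0.3, -0.4, 0.2], [0, 0, 0], -1], [[-0.3, -0.4, 0], [0, 0, 0], -1], [[0, 0, 0], [0, 0, 0], -1]]}}

```text
t: 19.5
eef_pos: [0.4104, -0.2476, 0.1626]
orientation: [-179.9, -0.1, -100.9]
contact_force: [-0.2, 0.3, -0.9]
width: 1.0
gripper_force: 0.0
```

Run:
```python
from h import *
o=ctrl.get_obs(); print(o['t'],o['eef_pos'],o['contact_force'])
c=snap('top','top6'); s=snap('scene','scene6')
p=pickle.load(open('top4.pkl','rb'))
A=cv2.cvtColor(p['color'],6)[122:150,233:283].astype(np.float32);B=cv2.cvtColor(c['color'],6)[122:150,233:283].astype(np.float32)
print(cv2.phaseCorrelate(A,B))
a=cv2.resize(c['color'][90:290,200:400],(400,400),interpolation=cv2.INTER_CUBIC)
b=cv2.resize(s['color'][100:300,230:430],(400,400),interpolation=cv2.INTER_CUBIC)
cv2.imwrite('pics/6.png',np.hstack([a,b]))
```

```text
19.5 [ 0.41043512 -0.24760171  0.16262336] [-0.15011676  0.30575167 -0.91463612]
((0.013720593622878141, -0.001846503751202988), 0.9985117662747701)
```

View pics/6.png

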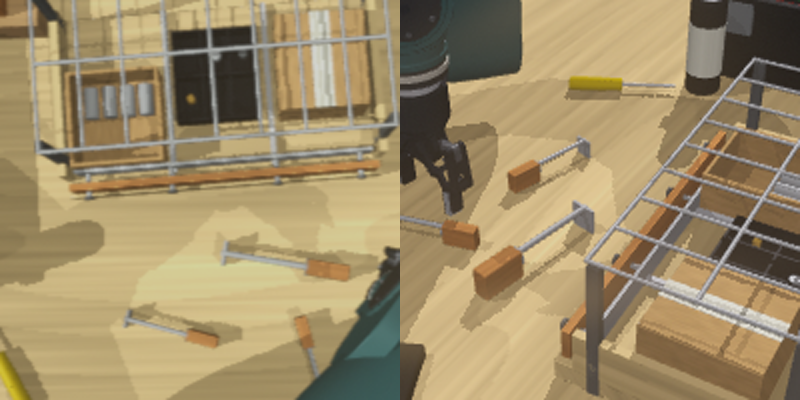

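The hook stands on the bench at (285,262) and the carton sits at the bar at (115,162), unmoved since I pressed it home. The gripper is clear, so I'm handing in.

```bash
python3 -c "
from station import ctrl; print(ctrl.hand_in())"
```

```text
the job is handed in; nothing more can be done
None
```

I drew the carton flush against the bumper bar, pulling with about 13 N, unhooked it without shifting it, laid the hook back where it had stood on the bench, and handed the job in at about 20 s; no verdict was returned.

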